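Find the spacer that fills the fixture gap and lock it in

ROBOT

A 7-joint arm with a two-finger parallel gripper is mounted at the origin on a cart in front of the work surface, level with it; the furniture and walls round the work are solid. World frame = base frame: x ahead of the robot, y to its left, z up, the work surface at z = 0. Lengths are in m, angles in rad, forces in N, time in s.
With the tool pointing down it reaches from about 0.4 to 0.85 m from the base axis. Payload 10.4 kg.
Tool frame: the origin (TCP) lies midway between the tips of the shut fingers; the grasp point (between the pads) lies 19 mm behind it; z points along the fingers, y is the line along which they close (so a half turn about z gives the same grasp; the last joint's range is limited). The gripper opens to 85 mm and grips with 20 to 120 N. Pads are 22 mm wide; open, the fingers measure 114 mm over their backs; the gripper's body (76 mm by 85 mm) begins 54 mm behind the grasp point. The pads swing forward as they close: fully open they stand 13 mm farther back than shut.
Start: joints at [-1.14, 0.332, -0.065, 1.46, 0.022, 1.35, -0.088], TCP at [0.274, 0.562, 0.231] pointing down, gripper open.
Joint ranges: [-2.6, 2.6], [-0.5, 2.12], [-1.47, 1.34], [0.16, 2.42], [-1.27, 4.41], [0.06, 2.06], [-2.6, 2.6]. Speed limits (rad/s): [2.22, 2.22, 2.79, 2.79, 3.14, 3.14, 3.14].

INTERFACE

Orientations are given as a unit quaternion [x, y, z, w].
In Python, from workcell import monitor, eyes, manip gives the robot as it stands.
- The arm moves only by the tool send_rows, never from a script. Its arguments are lists of equal length, an entry for each row: "offset": the shift along the tool's x, y, z in mm, a list of three; "roll": the turn about the tool's z in rad. In form: {"offset": [[tx, ty, tz], ...], "roll": [roll, ...]}. A call has exactly 5 rows; each row is the pose to reach, as a shift and turn from the pose commanded when the call began, along the tool's axes at that moment; what a row does not reach only later rows make up. A row lasts 1/12 s, in which the tool goes at most 41.7 mm and 7.16 degrees, less where a joint would pass 70% of its speed; a pose out of reach is approached as far as the arm can. A call with a gripper value outside its range is refused whole. "jaw" is the opening, from 0 (shut) to 1 (fully open), set as the call begins (left out, the last holds). The fingers move at their own pace and stop on an object; "newtons" is the grip in N (left out, the last holds). Time passes only in rows, so rows that repeat a pose let the fingers close, or fill a call up. It gives the time, the measured TCP pose, the force and the opening at its end, in the units of the state.
- monitor.get_obs(): the state, without advancing time (a new reading comes with each control period).
- eyes.camera(name): name is "side" or "top" or "wrist"; returns (picture, depth): 420x560x3 uint8, blue, green, red; 420x560 float32, m along the optical axis (not along the pixel's ray), 0 where there is no reading.
- eyes.camera_params(name): a dict with "fovy" (degrees; the focal length in pixels is half the picture's height over the tangent of half this angle, whatever the lens; pixels are square), "cx", "cy" (the principal point, pixels), "R" (3x3) and "t" (3): a world point X has camera coordinates R X + t. Camera axes: x right, y down, z forward; pixel columns grow to the right and rows downward; lengths in m; the calibration is good to about 2 mm. A picture is of the moment at which its call begins: read the wrist's pose just before it. camera_params takes no time and is no camera call; for the wrist camera it gives the pose at the moment of the call.
- manip.hand_in(): hands the job in, once; it reports no verdict.
The state is a dict: "clock": time; "joint_pos": joint angles; "joint_velocities": joint speeds; "tau": joint torques, N m; "position": TCP position; "ee_rot": TCP orientation; "ft_force": force on the tool from outside, world axes, zero at the start; "torque": the same for the moment, N m; "grip_width": opening from 0.0 (shut) to 1.0 (fully open).
Only numpy, scipy, OpenCV 4.12 (cv2) and the standard library are available. Lean on these libraries where they do the work, as an engineer would, in place of code of your own. Each camera call takes 0.05 s, during which the arm holds its last target. There are 200 camera calls.

TASK

One of the three spacer blocks fills the gap between the two jaws of the fixture. Find it by trying: it goes down between the jaws and comes to rest on their ledges, while a block that is too thick stays on top of the jaws and one that is too thin has play between them and tips or drops past the ledges. Leave the right block upright on the ledges, centred across the jaws, and the other two standing on the bench; then swing the keeper strap fully down over it, without shifting the V-block or the USB stick.

Things in the scene. Friction and masses are not known exactly. Their poses are not given: they have to be found in the camera images.
- fixture: fixture fixed to the bench: dark steel plate 12 mm thick (x = -102 to +58 mm, y = -52 to +52) with steel jaws 30 mm wide (y = -15 to +15), tops at z = 52. Origin on the bench below the gap face of the fixed jaw; x points from the gap into the fixed jaw (face x = 0, back x = 28) and on to the keeper hinge, y across the jaws, z up
- second_jaw (a point): top of the back end of the second jaw, at x = -70, z = 52 mm in the fixture frame. This jaw faces the fixed jaw; its face lies at fixture x = -21.5, -29.5 or -37.5 mm: 1.5 mm more than one spacer's thickness; which one changes from run to run and is not told. Two spare jaws of the other lengths are bolted at y = +34 and -34, x = -96 to at most -44, tops also at z = 52
- gap (a point): fixed jaw's face at ledge height (0, 0, 34 mm in the fixture frame). Each jaw has a ledge 3 mm proud of its face, top at z = 34: the right spacer's underside rests there. Below, the gap is 6 mm narrower, open to the plate at z = 12. The jaws' top edges at the gap have 3 mm 45-degree lead-ins
- seat (a point): same height, 15 mm to the gap side of the fixed jaw's face (-15, 0, 34). The right spacer goes in with its x axis along the fixture's x (either way round), its centre half its thickness + 0.75 mm from the fixed jaw's face; it then overhangs the jaws 8 mm on each side in y, and its top stands 27 mm above them
- keeper (a joint): hinge of the keeper, a steel strap 16 mm wide, 6 mm thick, on two lugs behind the fixed jaw. 0 = fully down, level over the gap (its underside then 1.5 mm above the right spacer's top); pi/2 = upright; 2.5 = end stop, leaning away from the gap. Light friction: it stays where it is left (about 1 N at its end moves it)
- keeper_hinge (a point): point on the keeper's hinge axis, at x = +40, y = 0, z = 83.5 mm in the fixture frame; the axis is the fixture's y axis
- keeper_tip (a point): free end of the keeper strap, 68 mm from the hinge axis, mid-width; at keeper = 0 it lies at x = -28, z = 83.5 mm in the fixture frame, at the start it leans up and away beyond the hinge
- spacer_narrow: the thinnest of three plain grey steel spacer blocks, 20 mm thick along its own x axis, 46 mm along y, 45 mm high, about 200 g; origin at the centre of its underside, z up. At the start it stands loose on the bench between the robot and the fixture; the three stand in random order
- spacer_middle: the middle one of three plain grey steel spacer blocks, 28 mm thick along its own x axis, 46 mm along y, 45 mm high, about 200 g; origin at the centre of its underside, z up. At the start it stands loose on the bench between the robot and the fixture; the three stand in random order
- spacer_wide: the thickest of three plain grey steel spacer blocks, 36 mm thick along its own x axis, 46 mm along y, 45 mm high, about 200 g; origin at the centre of its underside, z up. At the start it stands loose on the bench between the robot and the fixture; the three stand in random order
- vee_block: bystander: grey steel V-block 50 x 48 x 42 mm, origin under its centre; leave it alone. Beyond it, on the right of the bench, stand the monitor (near corner at about x 0.52, y -0.06 m, z 0.18 to 0.50) and the tall thin back panel (from about x 0.15, y -0.11 to x 0.94, y -0.57 m, top at z 0.77): an arm that starts beyond the panel must pass over it
- usb_stick: bystander: black USB stick 18 x 51 x 9 mm lying flat on the bench, origin under its centre; leave it alone
There are look-alikes about, which are no part of the job. What is shaped like the spacer_wide but black is not meant.

How it is judged:
On the way, in this order (a step that is already met when the one before it is completed fails the run):
1. the spacer that fits sits between the jaws, down on their ledges, let go (((z of spacer_narrow in the frame of fixture between 0.031 and 0.037 m and angle between spacer_narrow's own z axis and vertical below 0.06 rad and y of spacer_narrow in the frame of fixture between -0.008 and 0.008 m and x of spacer_narrow in the frame of fixture between -0.014 and -0.0075 m and contact force between the fingers and spacer_narrow below 0.3 N) or (z of spacer_middle in the frame of fixture between 0.031 and 0.037 m and angle between spacer_middle's own z axis and vertical below 0.06 rad and y of spacer_middle in the frame of fixture between -0.008 and 0.008 m and x of spacer_middle in the frame of fixture between -0.018 and -0.0115 m and contact force between the fingers and spacer_middle below 0.3 N) or (z of spacer_wide in the frame of fixture between 0.031 and 0.037 m and angle between spacer_wide's own z axis and vertical below 0.06 rad and y of spacer_wide in the frame of fixture between -0.008 and 0.008 m and x of spacer_wide in the frame of fixture between -0.022 and -0.0155 m and contact force between the fingers and spacer_wide below 0.3 N))), for 0.3 s.
2. the keeper strap is fully down (value of joint keeper below 0.06 rad), for 0.2 s.
At the end, for the whole second after the job is handed in: the spacer that fits rests on both ledges (underside at 34 mm, -3/+3 mm, in the fixture frame), upright within 0.06 rad, between the jaws and centred across them within 8 mm; the keeper is down (under 0.06 rad); the other two spacers stand upright on the bench (off the fixture), all at rest (((z of spacer_narrow in the frame of fixture between 0.031 and 0.037 m and angle between spacer_narrow's own z axis and vertical below 0.06 rad and y of spacer_narrow in the frame of fixture between -0.008 and 0.008 m and x of spacer_narrow in the frame of fixture between -0.014 and -0.0075 m and linear speed of spacer_narrow below 0.02 m/s and height (world z) of spacer_middle between -0.004 and 0.006 m and angle between each of spacer_middle, spacer_wide's own z axis and vertical below 0.1 rad and height (world z) of spacer_wide between -0.004 and 0.006 m) or (z of spacer_middle in the frame of fixture between 0.031 and 0.037 m and angle between spacer_middle's own z axis and vertical below 0.06 rad and y of spacer_middle in the frame of fixture between -0.008 and 0.008 m and x of spacer_middle in the frame of fixture between -0.018 and -0.0115 m and linear speed of spacer_middle below 0.02 m/s and height (world z) of spacer_narrow between -0.004 and 0.006 m and angle between each of spacer_narrow, spacer_wide's own z axis and vertical below 0.1 rad and height (world z) of spacer_wide between -0.004 and 0.006 m) or (z of spacer_wide in the frame of fixture between 0.031 and 0.037 m and angle between spacer_wide's own z axis and vertical below 0.06 rad and y of spacer_wide in the frame of fixture between -0.008 and 0.008 m and x of spacer_wide in the frame of fixture between -0.022 and -0.0155 m and linear speed of spacer_wide below 0.02 m/s and height (world z) of spacer_narrow between -0.004 and 0.006 m and angle between each of spacer_narrow, spacer_middle's own z axis and vertical below 0.1 rad and height (world z) of spacer_middle between -0.004 and 0.006 m)) and value of joint keeper below 0.06 rad); the robot touches nothing.
It fails at once if the V-block is shifted by more than 30 mm (distance of vee_block from where it was at the start of the episode above 0.03 m).
It fails at once if the USB stick is shifted by more than 30 mm (distance of usb_stick from where it was at the start of the episode above 0.03 m).
It also fails if it takes over 72 s, if anything falls off the work surface, if the arm or the gripper's body presses on something with over 40 N, if the wrist force passes 120 N, or if a joint passes its speed limit or range.

## Working session

There is one attempt and no reset: what is moved stays moved. The work goes in short steps, Python scripts to look and compute and a tool call to move; the robot and the scene stay as the last step left them, time stands still between calls to the robot, and variables do not carry over. Pictures are saved under pics/ and viewed, on a budget of 10 in all, crops included, one or two more only if the job needs it, and the job is handed in when it is done.

Besides the shell and the picture viewer there is one more tool, called after "Emit:" as a command line: name --pt "numbers of a row" for each row, then --argument value for the rest. send_rows: Moves the arm, as the interface text tells. Its arguments: {"type":"object","properties":{"offset":{"type":"array"},"roll":{"type":"array"},"jaw":{"type":"number"},"newtons":{"type":"number"}},"required":["offset","roll"]}

```bash
ls; mkdir -p pics
cat > h.py <<'E'
import numpy as np,cv2
from scipy.spatial.transform import Rotation as Ro
from workcell import monitor, eyes, manip
def cam(n):
    p=eyes.camera_params(n); im,d=eyes.camera(n); 
    p['f']=im.shape[0]/2/np.tan(np.radians(p['fovy'])/2); return im,d,p
def pts(d,p):
    v,u=np.mgrid[:d.shape[0],:d.shape[1]]
    c=np.stack([(u-p['cx'])/p['f']*d,(v-p['cy'])/p['f']*d,d],-1)
    return (c-np.array(p['t']))@np.array(p['R'])
def save(n,im,d,p): np.savez(''+n+'.npz',im=im,d=d,P=pts(d,p))
def totool(world):
    o=monitor.get_obs(); return Ro.from_quat(o['ee_rot']).inv().apply(np.array(world)-o['position'])*1000
E
python3 - <<'E'
from h import *
print(monitor.get_obs())
for n in('top','side'):
    im,d,p=cam(n); save(n,im,d,p); cv2.imwrite(f'pics/{n}0.png',im); print(n,p)
E
```

```text
pics
{'clock': 0.0, 'joint_pos': array([-1.13957011,  0.33288437, -0.06471985,  1.46096981,  0.02158065,
        1.34990927, -0.08850508]), 'joint_velocities': array([-0.00068164, -0.00034579,  0.00172745, -0.00053986, -0.00031139,
        0.00063995,  0.00065185]), 'tau': array([-2.59841509e-04, -6.25430202e+01,  4.87683574e-02, -3.91621470e+01,
        1.59932161e-02,  9.65227227e-03,  1.07726538e-05]), 'position': array([0.27382177, 0.56138681, 0.23049458]), 'ee_rot': array([ 2.24955662e-01,  9.74368722e-01, -7.23804715e-04, -1.44280226e-04]), 'ft_force': array([ 0.47476257,  0.41768067, -0.18134821]), 'torque': array([ 0.009897  ,  0.00431886, -0.04245702]), 'grip_width': 0.9989271483283572}
top {'fovy': 45.159830017627456, 'cx': 272.9775547511748, 'cy': 213.23402789243798, 'R': array([[-0.02648201, -0.99960896, -0.00897948],
       [-0.9903584 ,  0.02745666, -0.13578058],
       [ 0.13597403,  0.00529716, -0.99069824]]), 't': array([0.05249798, 0.53780337, 0.95023834]), 'f': np.float64(504.9914867555795)}
side {'fovy': 55.689664229639774, 'cx': 283.08013005636, 'cy': 213.2404078735376, 'R': array([[-0.94362277,  0.33096376,  0.00624959],
       [ 0.2458953 ,  0.71347057, -0.65612137],
       [-0.2216113 , -0.61759432, -0.75462951]]), 't': array([ 0.49562134, -0.08322509,  1.04891653]), 'f': np.float64(397.54613182962106)}
```

View pics/top0.png

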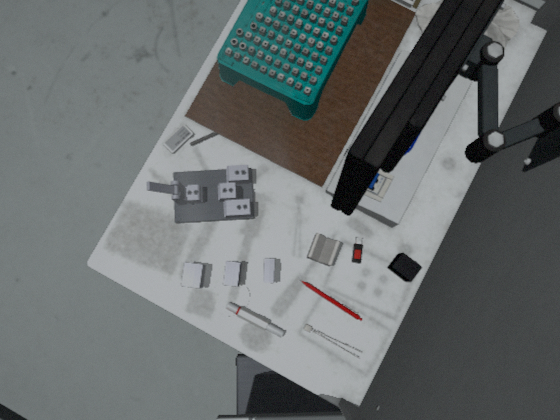

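View pics/side0.png

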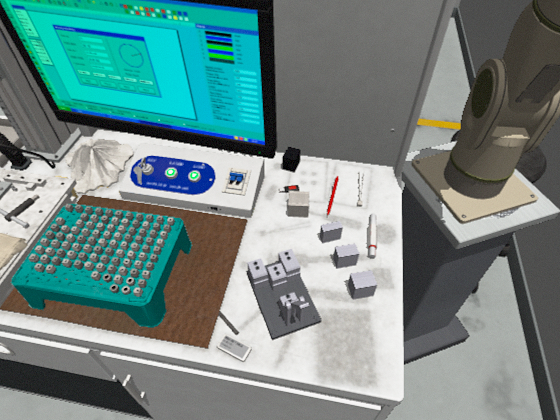

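Run:
```python
from h import *
for n in('top','side'):
    D=np.load(n+'.npz');P=D['P'];im=D['im'].astype(int)
    z=P[...,2]; sat=im.max(-1)-im.min(-1)
    R=(P[...,0]>.25)&(P[...,0]<.75)&(P[...,1]>-.1)&(P[...,1]<.45)
    for lo,hi in((.005,.02),(.036,.049),(.047,.058),(.06,.2)):
        m=(R&(z>lo)&(z<hi)).astype(np.uint8)
        k,l,s,c=cv2.connectedComponentsWithStats(m,connectivity=4)
        for i in range(1,k):
            if s[i,4]<25: continue
            q=P[l==i]; r=cv2.minAreaRect((q[:,:2]*1000).astype(np.float32))
            print(n,lo,s[i],'med',np.round(np.median(q,0),4),'rect',np.round(r[0],1),np.round(r[1],1),round(r[2],1),'col',im[l==i].mean(0).round())
```

```text
top 0.005 [ 186  112  154   76 6100] med [0.7    0.0021 0.0095] rect [672.   56.5] [313.  156.1] 90.0 col [56. 66. 80.]
top 0.005 [163 124  30  29 421] med [0.7039 0.231  0.0091] rect [704.5 230.2] [31.  60.1] 42.5 col [136. 134. 130.]
top 0.005 [ 173  168   81   55 2359] med [0.5768 0.1696 0.0129] rect [583.9 159.9] [107.2 161.9] 2.0 col [94. 91. 87.]
top 0.005 [178 191   7   9  41] med [0.5866 0.2208 0.0133] rect [583.8 222.1] [14.9 12.6] 2.1 col [83. 81. 78.]
top 0.005 [201 265   4  23  27] med [0.4214 0.1799 0.0128] rect [421.3 179.8] [ 1.1 43.2] 81.6 col [80. 77. 75.]
top 0.005 [300 281  47  32 229] med [ 0.3757 -0.0597  0.0086] rect [376.9 -57. ] [108.   9.] 55.7 col [ 52.  52. 135.]
top 0.005 [225 302  59  36 500] med [0.3363 0.0806 0.0162] rect [334.9  80.3] [121.7  22. ] 60.9 col [141. 140. 139.]
top 0.005 [303 324  10   8  49] med [ 0.3155 -0.0223  0.009 ] rect [315.1 -23.8] [16.9 11.3] 62.9 col [143. 145. 144.]
top 0.036 [290 108  24   8  57] med [ 0.7404 -0.0251  0.043 ] rect [741.9 -24.5] [46.4 12.1] 86.1 col [46. 47.  7.]
top 0.036 [228 180  20   3  27] med [0.6038 0.10
[... 4163 characters left out ...]
182.]
side 0.047 [248 258  20  22 271] med [0.6187 0.1078 0.0518] rect [618.2 106.8] [30.5 41.8] 1.9 col [188. 179. 180.]
side 0.047 [268 263  19  19 229] med [0.5841 0.1292 0.052 ] rect [583.8 127.5] [30.4 34.3] 1.2 col [181. 172. 173.]
side 0.047 [280 292  17  14 122] med [0.5816 0.1906 0.0519] rect [581.6 190.4] [30.  20.2] 2.1 col [177. 168. 169.]
side 0.06 [237 145  41  14 248] med [ 0.5591 -0.0773  0.1909] rect [555.5 -76. ] [32.4 84.6] 78.7 col [40. 42. 40.]
side 0.06 [177 218  10  23 129] med [ 0.7445 -0.0207  0.087 ] rect [743.5 -22.6] [40.9 12.8] 88.6 col [93. 98.  9.]
side 0.06 [284 296  25  20 236] med [0.5863 0.2282 0.0907] rect [580.6 238.2] [39.7 46. ] 0.6 col [138. 132. 133.]
```

Emit:
send_rows --pt "-27 -24 5" --pt "-54 -48 10" --pt "-81 -72 15" --pt "-108 -96 20" --pt "-135 -120 25" --roll '[0.11,0.22,0.33,0.44,0.55]' --jaw 1

```text
clock: 0.52
position: [0.343, 0.3929, 0.2057]
ee_rot: [0.483, 0.875, -0.0, -0.0]
ft_force: [0.8, 0.2, 0.4]
grip_width: 0.999
```

```bash
cat >> h.py <<'E'
def go(xyz,ydeg):
    o=monitor.get_obs(); R=Ro.from_quat(o['ee_rot']); M=R.as_matrix()
    off=R.inv().apply(np.array(xyz)-o['position'])*1000
    a=np.degrees(np.arctan2(M[1,1],M[0,1])); r=-(ydeg-a); r=(r+90)%180-90
    print('clk',round(o['clock'],2),'pos',o['position'].round(4),'ydir',round(a,2),'tilt',M[:,2].round(4),'off',off.round(1),'roll',round(np.radians(r),3),'w',round(o['grip_width'],3),'F',o['ft_force'].round(1),'q',o['joint_pos'].round(2))
E
python3 -c "
from h import *
go([.4233,.1972,.14],-8.3)"
```

```text
clk 0.52 pos [0.343  0.3929 0.2057] ydir 32.18 tilt [-4.e-04 -3.e-04 -1.e+00] off [-208.4  -36.2   65.7] roll 0.706 w 0.999 F [0.8 0.2 0.4] q [-1.01  0.12  0.07  1.77 -0.01  1.25 -0.37]
```

Emit:
send_rows --pt "-37 -6 6" --pt "-74 -13 12" --pt "-111 -19 18" --pt "-148 -26 24" --pt "-180 -31 30" --roll '[0.122,0.244,0.366,0.488,0.61]'

```text
clock: 0.93
position: [0.4136, 0.2236, 0.1759]
ee_rot: [0.725, 0.689, -0.0, -0.0]
ft_force: [1.1, -0.2, -0.4]
grip_width: 0.997
```

```bash
python3 -c "
from h import *
go([.4233,.1972,.14],-8.3)
im,d,p=cam('wrist'); P=pts(d,p); cv2.imwrite('pics/w1.png',im)
m=((P[...,2]>.036)&(P[...,2]<.056)).astype(np.uint8)
k,l,s,c=cv2.connectedComponentsWithStats(m,connectivity=4)
for i in range(1,k):
    if s[i,4]<200: continue
    q=P[l==i]; r=cv2.minAreaRect((q[:,:2]*1000).astype(np.float32)); print(s[i],np.median(q,0).round(4),r)
"
```

```text
clk 0.93 pos [0.4136 0.2236 0.1759] ydir -2.88 tilt [-2.e-04 -1.e-04 -1.e+00] off [-25.9  11.   35.9] roll 0.095 w 0.997 F [ 1.1 -0.2 -0.4] q [-0.83  0.02  0.24  1.94 -0.01  1.18 -0.64]
[471 181  20  18 214] [0.592  0.2239 0.0459] ((592.3262329101562, 223.64112854003906), (13.136405944824219, 6.519801139831543), 64.17313385009766)
[ 441  183   43   53 1156] [0.5707 0.1954 0.0512] ((581.213623046875, 204.038818359375), (31.840259552001953, 49.97407150268555), 5.051656246185303)
[ 270  201   51   42 1802] [0.4241 0.1986 0.0447] ((423.9389343261719, 196.6793975830078), (36.55586624145508, 45.855384826660156), 81.60907745361328)
[ 404  262  104   59 3736] [0.5884 0.1214 0.0513] ((585.2702026367188, 113.06513214111328), (98.50562286376953, 60.88932800292969), 2.726869821548462)
[ 275  275   47   30 1216] [0.4246 0.1236 0.0447] ((424.756103515625, 120.76985168457031), (29.00640869140625, 46.04850387573242), 82.04638671875)
[283 334  42  21 834] [0.4285 0.053  0.0446] ((428.5628356933594, 49.35007095336914), (21.68403434753418, 45.58466339111328), 87.43816375732422)
[  0 371  12  33 211] [0.0739 0.0047 0.0418] ((73.51727294921875, 8.542232513427734), (4.600704669952393, 31.92445182800293), 7.579586982727051)
```

Emit:
send_rows --pt "-10 4 20" --pt "-20 8 50" --pt "-26 11 80" --pt "-26 11 110" --pt "-26 11 115" --roll '[0.03,0.06,0.095,0.095,0.095]'

```text
clock: 1.4
position: [0.4205, 0.198, 0.0571]
ee_rot: [0.754, 0.657, -0.003, -0.0]
ft_force: [-2.2, -0.7, -0.5]
grip_width: 1.002
```

```bash
python3 -c "
from h import *
go([.4236,.197,.014],-8.3)"
```

```text
clk 1.4 pos [0.4205 0.198  0.0571] ydir -7.91 tilt [-0.0056 -0.004  -1.    ] off [-0.4  3.5 43.1] roll 0.007 w 1.002 F [-2.2 -0.7 -0.5] q [-0.79  0.17  0.27  2.07 -0.06  0.92 -0.63]
```

Emit:
send_rows --pt "0 1 15" --pt "0 2 30" --pt "0 2 43" --pt "0 2 43" --pt "0 2 43" --roll '[0.007,0.007,0.007,0.007,0.007]'

```text
clock: 1.82
position: [0.425, 0.1999, 0.0188]
ee_rot: [0.756, 0.654, -0.0, -0.0]
ft_force: [0.1, 0.0, -0.5]
grip_width: 1.001
```

```bash
python3 -c "
from h import *
go([.4236,.197,.014],-8.3)"
```

```text
clk 1.82 pos [0.425  0.1999 0.0188] ydir -8.26 tilt [-6.e-04 -3.e-04 -1.e+00] off [-3.  -1.   4.8] roll 0.001 w 1.001 F [ 0.1  0.  -0.5] q [-0.78  0.24  0.27  2.09 -0.09  0.82 -0.61]
```

Emit:
send_rows --pt "-3 -1 4" --pt "-3 -1 4" --pt "-3 -1 4" --pt "-3 -1 4" --pt "-3 -1 4" --roll '[0,0,0,0,0]'

```text
clock: 2.23
position: [0.4239, 0.197, 0.0147]
ee_rot: [0.756, 0.654, 0.0, -0.0]
ft_force: [-0.2, -0.2, 0.7]
grip_width: 0.997
```

Emit:
send_rows --pt "0 0 0" --pt "0 0 0" --pt "0 0 0" --pt "0 0 0" --pt "0 0 0" --roll '[0,0,0,0,0]' --jaw 0 --newtons 50

```text
clock: 2.65
position: [0.4239, 0.1968, 0.0146]
ee_rot: [0.756, 0.654, 0.0, 0.0]
ft_force: [-1.1, 0.4, 3.9]
grip_width: 0.534
```

Emit:
send_rows --pt "0 0 0" --pt "0 0 0" --pt "0 0 0" --pt "0 0 0" --pt "0 0 0" --roll '[0,0,0,0,0]'

```text
clock: 3.07
position: [0.4239, 0.1968, 0.0145]
ee_rot: [0.756, 0.654, 0.0, 0.0]
ft_force: [-0.4, -0.8, 4.8]
grip_width: 0.53
```

```bash
python3 -c "
from h import *
go([.4236,.197,.12],-8.3)"
```

```text
clk 3.07 pos [0.4239 0.1968 0.0145] ydir -8.31 tilt [ 4.e-04  3.e-04 -1.e+00] off [   0.2   -0.3 -105.5] roll -0.0 w 0.53 F [-0.4 -0.8  4.8] q [-0.78  0.25  0.27  2.1  -0.09  0.81 -0.6 ]
```

Emit:
send_rows --pt "0 0 -10" --pt "0 0 -30" --pt "0 0 -50" --pt "0 0 -70" --pt "0 0 -85" --roll '[0,0,0,0,0]'

```text
clock: 3.48
position: [0.4237, 0.1966, 0.101]
ee_rot: [0.757, 0.654, 0.0, 0.0]
ft_force: [1.2, 0.0, -1.6]
grip_width: 0.528
```

Emit:
send_rows --pt "-2 30 0" --pt "-5 65 0" --pt "-8 105 0" --pt "-10 140 0" --pt "-11 162 0" --roll '[-0.03,-0.06,-0.1,-0.14,-0.176]'

```text
clock: 3.9
position: [0.585, 0.1607, 0.0994]
ee_rot: [0.696, 0.718, -0.0, 0.001]
ft_force: [-1.0, -0.6, -1.7]
grip_width: 0.532
```

Emit:
send_rows --pt "0 0 0" --pt "0 0 0" --pt "0 0 0" --pt "0 0 0" --pt "0 0 0" --roll '[0,0,0,0,0]'

```text
clock: 4.32
position: [0.5815, 0.163, 0.0995]
ee_rot: [0.696, 0.718, 0.0, -0.0]
ft_force: [-0.1, 1.3, -1.7]
grip_width: 0.53
```

```bash
python3 -c "
from h import *
go([.583,.1625,.08],1.8)
for n in ('side','top'):
    im,d,p=cam(n); P=pts(d,p)
    for lo,hi in ((.046,.058),(.105,.14)):
      m=((P[...,2]>lo)&(P[...,2]<hi)&(abs(P[...,0]-.58)<.1)&(abs(P[...,1]-.16)<.1)).astype(np.uint8)
      k,l,s,c=cv2.connectedComponentsWithStats(m,connectivity=4)
      for i in range(1,k):
        if s[i,4]<60: continue
        q=P[l==i]; r=cv2.minAreaRect((q[:,:2]*1000).astype(np.float32)); print(n,s[i],np.median(q,0).round(4),r)
    if n=='side': cv2.imwrite('pics/s1.png',cv2.resize(im[200:340,200:400],None,fx=4,fy=4))
    else: cv2.imwrite('pics/t1.png',im)
"
```

```text
clk 4.32 pos [0.5815 0.163  0.0995] ydir 1.82 tilt [-4.e-04  5.e-04 -1.e+00] off [-0.6  1.5 19.5] roll 0.0 w 0.53 F [-0.1  1.3 -1.7] q [-0.61  0.4   0.33  1.69 -0.14  1.08 -0.21]
side [248 261  19  19 149] [0.6259 0.1171 0.0516] ((620.3682861328125, 106.97947692871094), (26.43939781188965, 41.740745544433594), 2.4584171772003174)
side [280 292  17  14 124] [0.5819 0.1904 0.052 ] ((581.8991088867188, 190.63833618164062), (30.239282608032227, 19.26853370666504), 3.927581310272217)
side [265 252  40  31 675] [0.579  0.1727 0.1289] ((580.7346801757812, 165.44149780273438), (72.6832504272461, 37.453304290771484), 4.966949462890625)
top [227 165  21  17 329] [0.6178 0.1058 0.053 ] ((618.7134399414062, 106.04995727539062), (30.63460350036621, 40.02350997924805), 1.597418189048767)
top [218 183  18  17 264] [0.5843 0.1273 0.0526] ((584.3417358398438, 127.08448028564453), (30.971805572509766, 32.492042541503906), 2.0525527000427246)
top [224 199  26  17 400] [0.5505 0.1087 0.0529] ((550.5810546875, 108.23343658447266), (30.32672119140625, 48.52103805541992), 2.4637181758880615)
```

Emit:
send_rows --pt "0 1 5" --pt "0 1 12" --pt "0 1 20" --pt "0 1 26" --pt "0 1 29" --roll '[0,0,0,0,0]'

```text
clock: 4.83
position: [0.5826, 0.1622, 0.0686]
ee_rot: [0.696, 0.718, -0.001, -0.0]
ft_force: [0.1, 0.1, -2.6]
grip_width: 0.526
```

Emit:
send_rows --pt "0 0 2" --pt "0 0 4" --pt "0 0 6" --pt "0 0 8" --pt "0 0 10" --roll '[0,0,0,0,0]'

```text
clock: 5.25
position: [0.5839, 0.1621, 0.0607]
ee_rot: [0.696, 0.718, 0.0, 0.0]
ft_force: [-0.4, -0.6, -2.0]
grip_width: 0.525
```

```bash
python3 -c "
from h import *
go([.583,.1625,.0485],1.8)"
```

```text
clk 5.25 pos [0.5839 0.1621 0.0607] ydir 1.76 tilt [ 1.e-03  1.e-04 -1.e+00] off [ 0.4 -0.9 12.2] roll -0.001 w 0.525 F [-0.4 -0.6 -2. ] q [-0.6   0.45  0.32  1.71 -0.16  1.01 -0.2 ]
```

Emit:
send_rows --pt "0 0 2" --pt "0 0 4" --pt "0 0 6" --pt "0 0 8" --pt "0 0 10" --roll '[0,0,0,0,0]'

```text
clock: 5.67
position: [0.5835, 0.1622, 0.0501]
ee_rot: [0.696, 0.718, -0.0, 0.0]
ft_force: [0.3, -3.0, -0.2]
grip_width: 0.534
```

Emit:
send_rows --pt "0 0 1" --pt "0 0 2" --pt "0 0 2" --pt "0 0 2" --pt "0 0 2" --roll '[0,0,0,0,0]'

```text
clock: 6.08
position: [0.5834, 0.1621, 0.0486]
ee_rot: [0.696, 0.718, -0.0, 0.0]
ft_force: [-2.4, -4.1, 5.6]
grip_width: 0.533
```

```bash
python3 -c "
from h import *
go([.583,.1625,.0485],1.8)"
```

```text
clk 6.08 pos [0.5834 0.1621 0.0486] ydir 1.76 tilt [-1.e-04 -1.e-04 -1.e+00] off [ 0.4 -0.4  0.1] roll -0.001 w 0.533 F [-2.4 -4.1  5.6] q [-0.6   0.46  0.31  1.72 -0.17  0.98 -0.19]
```

Emit:
send_rows --pt "0 0 0" --pt "0 0 0" --pt "0 0 0" --pt "0 0 0" --pt "0 0 0" --roll '[0,0,0,0,0]' --jaw 0.85

```text
clock: 6.5
position: [0.5833, 0.1629, 0.0483]
ee_rot: [0.696, 0.718, 0.0, -0.0]
ft_force: [-0.5, -0.9, 0.1]
grip_width: 0.848
```

Emit:
send_rows --pt "0 0 -5" --pt "0 0 -20" --pt "0 0 -40" --pt "0 0 -65" --pt "0 0 -95" --roll '[0,0,0,0,0]'

```text
clock: 6.92
position: [0.5826, 0.1622, 0.1436]
ee_rot: [0.696, 0.718, -0.001, -0.0]
ft_force: [0.9, 0.9, -0.3]
grip_width: 0.851
```

Emit:
send_rows --pt "0 0 -20" --pt "0 0 -40" --pt "0 0 -55" --pt "0 0 -60" --pt "0 0 -60" --roll '[0,0,0,0,0]'

```text
clock: 7.33
position: [0.584, 0.1626, 0.2048]
ee_rot: [0.696, 0.718, 0.001, 0.0]
ft_force: [0.8, -0.6, -0.3]
grip_width: 0.852
```

```bash
python3 -c "
from h import *
go([.583,.1625,.2],1.8)
for n in ('side','top','wrist'):
    im,d,p=cam(n); P=pts(d,p)
    for lo,hi in ((.046,.058),(.07,.086),(.09,.15)):
      m=((P[...,2]>lo)&(P[...,2]<hi)&(abs(P[...,0]-.58)<.1)&(P[...,1]>.06)&(P[...,1]<.3)).astype(np.uint8)
      k,l,s,c=cv2.connectedComponentsWithStats(m,connectivity=4)
      for i in range(1,k):
        if s[i,4]<50: continue
        q=P[l==i]; r=cv2.minAreaRect((q[:,:2]*1000).astype(np.float32)); print(n,s[i],np.median(q,0).round(4),q.min(0).round(3),q.max(0).round(3),np.round(r[0],1),np.round(r[1],1),round(r[2],1))
    cv2.imwrite('pics/%s2.png'%n,cv2.resize(im[200:340,200:400],None,fx=4,fy=4) if n=='side' else im)
"
```

```text
clk 7.33 pos [0.584  0.1626 0.2048] ydir 1.77 tilt [ 0.0024  0.0012 -1.    ] off [-0.1 -1.1  4.8] roll -0.0 w 0.852 F [ 0.8 -0.6 -0.3] q [-0.63  0.31  0.35  1.57 -0.11  1.28 -0.23]
side [279 249  22  22 298] [0.5501 0.1092 0.0517] [0.534 0.083 0.046] [0.566 0.134 0.056] [550.3 108.4] [30.8 50.8] 1.6
side [248 258  20  22 279] [0.6188 0.108  0.0517] [0.603 0.084 0.046] [0.634 0.127 0.055] [618.5 106.1] [30.5 42.6] 1.4
side [268 263  16  12 113] [0.5843 0.1204 0.0521] [0.569 0.11  0.048] [0.599 0.131 0.056] [584.2 120.6] [29.5 20.7] 1.9
side [274 288  24  18 188] [0.5828 0.1862 0.0522] [0.56  0.172 0.046] [0.605 0.202 0.058] [584.5 189.6] [28.1 46. ] 81.1
side [269 268  29  25 453] [0.5836 0.1657 0.0786] [0.559 0.143 0.07 ] [0.606 0.183 0.082] [582.3 162.5] [47.7 38.7] 3.0
side [291 296  18  13 117] [0.5807 0.2442 0.1215] [0.564 0.215 0.09 ] [0.589 0.261 0.143] [575.9 238. ] [25.2 45.3] 1.6
top [227 165  21  17 324] [0.618  0.1056 0.0527] [0.603 0.086 0.047] [0.635 0.126 0.058] [619.  105.9] [39.7 31.2] 89.8
top [217 181  19  18 279] [0.5842 0.1276 0.0528] [0.569 0.111 0.046] [0.604 0.
[... 567 characters left out ...]
0.122  0.0519] [0.57  0.109 0.05 ] [0.6   0.135 0.055] [584.9 122. ] [29.1 25.1] 1.7
wrist [ 301  225   30   38 1080] [0.6193 0.1069 0.0517] [0.604 0.085 0.046] [0.635 0.126 0.055] [619.5 105.4] [30.1 41.1] 1.7
wrist [ 258  179   51   40 2028] [0.5834 0.1635 0.0786] [0.56  0.144 0.071] [0.607 0.181 0.081] [583.4 162.2] [46.1 35.7] 1.9
wrist [ 271   79   26   57 1291] [0.5811 0.2443 0.1248] [0.573 0.22  0.09 ] [0.59  0.259 0.142] [581.2 239.9] [16.  38.7] 2.0
wrist [296 129   9  13  79] [0.5954 0.2204 0.091 ] [0.592 0.216 0.09 ] [0.599 0.226 0.093] [595.3 221. ] [6.5 9.4] 3.3
wrist [263 132   8  10  69] [0.5681 0.2194 0.091 ] [0.566 0.215 0.09 ] [0.571 0.223 0.093] [568.4 219. ] [5.7 7.3] 0.6
```

Emit:
send_rows --pt "25 0 0" --pt "60 0 0" --pt "95 0 0" --pt "125 0 0" --pt "137 0 0" --roll '[0,0,0,0,0]' --jaw 0

```text
clock: 7.9
position: [0.5769, 0.3048, 0.2013]
ee_rot: [0.694, 0.72, -0.001, -0.001]
ft_force: [-0.0, -0.0, 0.9]
grip_width: 0.139
```

Emit:
send_rows --pt "0 0 15" --pt "0 0 40" --pt "0 0 65" --pt "0 0 82" --pt "0 0 87" --roll '[0,0,0,0,0]'

```text
clock: 8.32
position: [0.5771, 0.2979, 0.1118]
ee_rot: [0.696, 0.718, -0.003, -0.001]
ft_force: [-0.5, -0.4, -1.3]
grip_width: -0.002
```

```bash
python3 -c "
from h import *
go([.581,.201,.118],1.8)"
```

```text
clk 8.32 pos [0.5771 0.2979 0.1118] ydir 1.76 tilt [-0.0053 -0.0037 -1.    ] off [-97.    0.9  -5.9] roll -0.001 w -0.002 F [-0.5 -0.4 -1.3] q [-0.75  0.48  0.27  1.54 -0.14  1.15 -0.42]
```

View pics/wrist2.png

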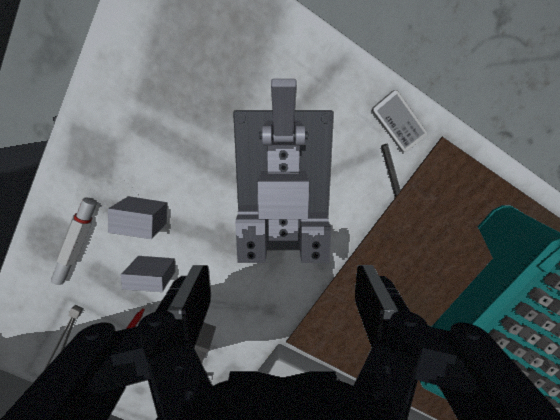

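Emit:
send_rows --pt "-8 0 -2" --pt "-18 0 -4" --pt "-28 0 -5" --pt "-38 0 -5" --pt "-48 0 -5" --roll '[0,0,0,0,0]'

```text
clock: 8.73
position: [0.5815, 0.2505, 0.123]
ee_rot: [0.696, 0.718, 0.001, 0.0]
ft_force: [0.2, 1.5, 1.3]
grip_width: -0.0
```

Emit:
send_rows --pt "-10 0 0" --pt "-20 0 0" --pt "-30 0 0" --pt "-40 0 0" --pt "-48 0 0" --roll '[0,0,0,0,0]'

```text
clock: 9.15
position: [0.582, 0.202, 0.1211]
ee_rot: [0.696, 0.718, -0.0, -0.0]
ft_force: [-0.1, 0.6, -0.4]
grip_width: -0.005
```

```bash
cat > k.py <<'E'
from h import *
go([.582,.166,.0875],1.8)
im,d,p=cam('side'); P=pts(d,p)
m=(P[...,2]>.08)&(P[...,2]<.15)&(abs(P[...,0]-.58)<.02)&(P[...,1]>.13)&(P[...,1]<.3)
q=P[m]
for y in np.arange(.13,.3,.01):
    s=q[abs(q[:,1]-y)<.005]
    if len(s): print(round(y,3),len(s),s[:,2].min().round(3),s[:,2].max().round(3))
import sys
cv2.imwrite('pics/%s.png'%sys.argv[1],cv2.resize(im[200:340,200:400],None,fx=4,fy=4))
E
python3 k.py s3
```

```text
clk 9.15 pos [0.582  0.202  0.1211] ydir 1.74 tilt [-4.e-04 -3.e-04 -1.e+00] off [-36.   -1.1  33.6] roll -0.001 w -0.005 F [-0.1  0.6 -0.4] q [-0.65  0.4   0.31  1.63 -0.13  1.13 -0.28]
0.17 7 0.08 0.081
0.18 5 0.08 0.082
0.2 22 0.104 0.148
0.21 186 0.089 0.15
0.22 121 0.081 0.097
0.23 52 0.08 0.091
```

View pics/s3.png

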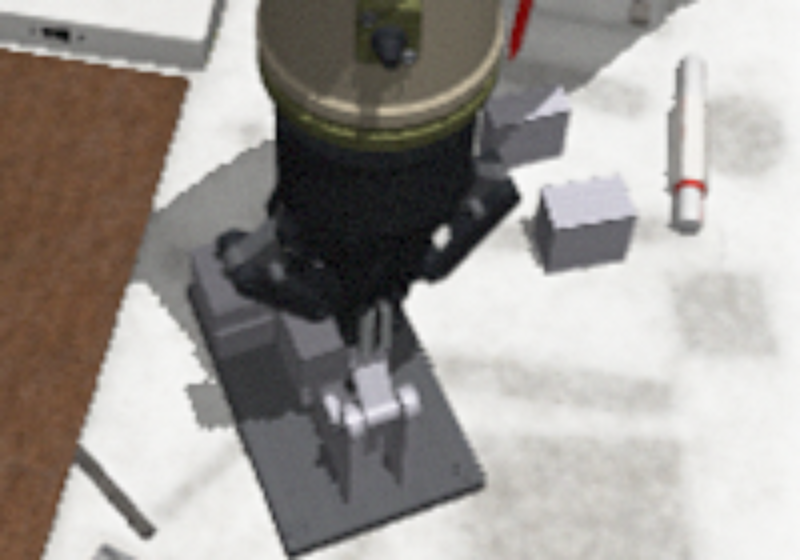

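Emit:
send_rows --pt "-8 0 4" --pt "-16 0 9" --pt "-24 0 14" --pt "-30 0 19" --pt "-36 0 24" --roll '[0,0,0,0,0]'

```text
clock: 9.62
position: [0.5831, 0.1665, 0.0965]
ee_rot: [0.696, 0.718, -0.0, -0.0]
ft_force: [-1.3, 0.5, 0.5]
grip_width: 0.003
```

Emit:
send_rows --pt "0 0 3" --pt "0 0 6" --pt "0 0 9" --pt "0 0 11" --pt "0 0 11" --roll '[0,0,0,0,0]'

```text
clock: 10.03
position: [0.5832, 0.1677, 0.0866]
ee_rot: [0.696, 0.718, 0.0, -0.0]
ft_force: [-1.7, -0.9, 3.3]
grip_width: -0.003
```

```bash
python3 k.py s4
```

```text
clk 10.03 pos [0.5832 0.1677 0.0866] ydir 1.8 tilt [-1.e-04  1.e-04 -1.e+00] off [-1.7 -1.3 -0.9] roll 0.0 w -0.003 F [-1.7 -0.9  3.3] q [-0.61  0.42  0.31  1.69 -0.14  1.06 -0.22]
0.15 2 0.08 0.08
0.16 12 0.08 0.141
0.17 79 0.08 0.142
0.18 233 0.08 0.149
0.19 41 0.082 0.089
0.2 44 0.084 0.089
0.21 48 0.082 0.089
0.22 100 0.081 0.093
0.23 53 0.08 0.092
```

Emit:
send_rows --pt "0 0 1" --pt "0 0 2" --pt "0 0 2" --pt "0 0 2" --pt "0 0 2" --roll '[0,0,0,0,0]'

```text
clock: 10.5
position: [0.5835, 0.1677, 0.0862]
ee_rot: [0.696, 0.718, 0.001, -0.0]
ft_force: [-8.7, -3.0, 17.7]
grip_width: 0.003
```

Emit:
send_rows --pt "0 0 -10" --pt "0 0 -40" --pt "0 0 -75" --pt "0 0 -110" --pt "0 0 -140" --roll '[0,0,0,0,0]'

```text
clock: 10.92
position: [0.5834, 0.1678, 0.2269]
ee_rot: [0.696, 0.718, 0.001, 0.0]
ft_force: [0.6, 0.6, -0.4]
grip_width: -0.003
```

Emit:
send_rows --pt "-20 0 -10" --pt "-50 0 -20" --pt "-80 0 -30" --pt "-100 0 -30" --pt "-100 0 -30" --roll '[0,0,0,0,0]'

```text
clock: 11.33
position: [0.587, 0.062, 0.2556]
ee_rot: [0.698, 0.716, 0.0, 0.001]
ft_force: [0.0, -0.6, -0.9]
grip_width: -0.0
```

```bash
python3 k.py s5; python3 -c "
from h import *
im,d,p=cam('top'); P=pts(d,p)
m=((P[...,2]>.036)&(P[...,2]<.049)&(P[...,0]>.35)&(P[...,0]<.5)).astype(np.uint8)
k,l,s,c=cv2.connectedComponentsWithStats(m,connectivity=4)
for i in range(1,k):
    if s[i,4]>60: q=P[l==i]; print(np.median(q,0).round(4))
m=(abs(P[...,0]-.583)<.03)&(P[...,1]>.135)&(P[...,1]<.23)&(P[...,2]>.07); 
im,d,p=cam('side'); P=pts(d,p)
b=(P[...,2]>.07)&(P[...,2]<.0825)&(abs(P[...,0]-.583)<.03)&(P[...,1]>.135)&(P[...,1]<.19); q=P[b]; print('block',len(q),np.median(q,0).round(4),cv2.minAreaRect((q[:,:2]*1000).astype(np.float32)))
b=(P[...,2]>.083)&(P[...,2]<.095)&(abs(P[...,0]-.583)<.007)&(P[...,1]>.135)&(P[...,1]<.21); q=P[b]; print('strap slope',np.polyfit(q[:,1],q[:,2],1),len(q),q[:,1].min())
"
```

```text
clk 11.33 pos [0.587  0.062  0.2556] ydir 1.41 tilt [ 0.0023 -0.0013 -1.    ] off [104.4  -2.8 168. ] roll -0.007 w -0.0 F [ 0.  -0.6 -0.9] q [-0.51  0.25  0.4   1.54 -0.09  1.37 -0.08]
0.15 14 0.08 0.087
0.16 52 0.08 0.088
0.17 47 0.08 0.09
0.18 52 0.08 0.089
0.19 42 0.083 0.088
0.2 40 0.083 0.088
0.21 44 0.083 0.089
0.22 105 0.081 0.093
0.23 51 0.08 0.092
[ 0.4678 -0.2907  0.0428]
[ 0.4592 -0.0729  0.0409]
[ 0.4276 -0.2124  0.0455]
block 309 [0.591  0.1643 0.0787] ((582.7432250976562, 163.29562377929688), (46.03252029418945, 37.78009033203125), 0.7963277101516724)
strap slope [0.0013993  0.08590749] 199 0.15324453571068455
```

View pics/s5.png

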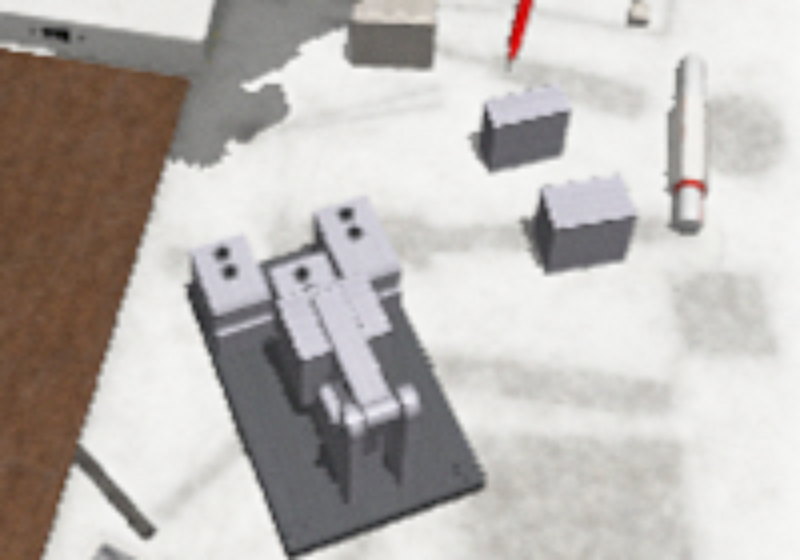

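The side view shows the strap level over the seated block (about 340,330). The other two spacers stand untouched at (525,125) and (585,220), and the robot is clear.

```bash
python3 -c "
from h import *
print(manip.hand_in())"
```

```text
the job is handed in; nothing more can be done
None
```

The job is handed in: `spacer_wide` is seated on the ledges and the keeper strap is down over it, about 11.5 s into the 72 s allowed.

- **Choosing the block:** I didn't try the other two. Both fixed cameras put the second jaw at about 32.5 mm long and the spare jaws at about 40.5 and 48.5 mm. That means a 37.5 mm gap, which takes the 36 mm block, and it went down onto the ledges with almost no force.
- **Moves:** I gripped the block across its 46 mm sides, lowered it in and let go. Then I pushed the keeper over with shut fingers and pressed it down lightly, with 18 N at most on the wrist.

**Last checks:**
- **Spacer:** its top measured 78.7 mm high (79 expected) and its centre was within about 1 mm of the target.
- **Keeper:** the strap was level, with a slope of 0.0014 rad.
- **Other two spacers:** they look upright and unmoved in the side view. The last top-view check missed them, probably because the arm was in the way, so there is no second measurement.
- **V-block and USB stick:** the V-block was still in its place. I didn't re-measure the USB stick, but the arm never went near it.
- **Robot:** it was clear of everything, with no contact force.

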